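Hold the round flask down in the sprung ring of the dosing stand

ROBOT

A 6-joint arm with a two-finger parallel gripper is mounted at the origin on the work surface. World frame = base frame: x ahead of the robot, y to its left, z up, the work surface at z = 0. Lengths are in mm, angles in rad, forces in N, time in s.
With the tool pointing down it reaches from about 325 to 775 mm from the base axis. Payload 5.5 kg.
Tool frame: the origin (TCP) lies at the very end of the fingers, on their centre line; the grasp point (between the pads) lies 19 mm behind it (bot.pinch_z is the y of the grasp point in the tool frame, in mm); y points along the fingers, z is the direction in which the jaws open and shut, and the axes are right-handed (so a half turn about y gives the same grasp; the last joint's range is limited). The gripper opens to 85 mm and grips with 20 to 120 N. Pads are 22 mm wide; open, the fingers measure 114 mm over their backs; the gripper's body (76 mm by 85 mm) begins 54 mm behind the grasp point. The pads swing forward as they close: fully open they stand 13 mm farther back than shut.
Start: joints at [-1.365, 0.091, 1.231, -0, 1.82, -0.057], TCP at [155.87, -579.414, 231.275] pointing down, gripper open.
Joint ranges: [-2.87, 2.87], [-0.86, 2.18], [0.17, 2.46], [-1.51, 4.65], [0.06, 2.69], [-2.65, 2.65]. Speed limits (rad/s): [2.57, 2.57, 3.01, 3.14, 3.14, 3.14].

INTERFACE

Orientations are given as a rotation vector (axis times angle).
In Python, from station import bot, cams, close_job gives the robot as it stands. The module is installed in compiled form; this text tells all that it offers.
- The arm moves only by the tool send_rows, never from a script. Its argument "series" is one flat list of numbers, 7 for each row, row after row: the turn, a rotation vector about the tool's x, y, z in rad, then the shift along the tool's x, y, z in m, then the closure, from -1 (fully open) to 1 (shut). A call has 1 to 10 rows; each row shifts and turns the commanded pose from where the row before left it, along the tool's axes as they then stand; what a row does not reach is not made up. A row lasts 1/10 s, in which the tool goes at most 50 mm and 8.59 degrees, less where a joint would pass 70% of its speed; a pose out of reach is approached as far as the arm can. A call is refused whole if a number of a shift passes 0.05 or a number of a turn 0.15, either way. A call with a gripper value outside its range is refused whole. The fingers move at their own pace and stop on an object; "newtons" is the grip in N (left out, the last holds). Time passes only in rows, so rows that do not move let the fingers close. It gives the time, the measured TCP pose, the force and the opening at its end, in the units of the state.
- bot.observe(): the state, without advancing time (a new reading comes with each control period).
- cams.camera(name): name is "scene" or "top"; returns a dict with "pixels" (400x640x3 uint8, red, green, blue), "intrinsics" (3x3 intrinsics, pixels), "dist_coeffs" ([k1, k2, p1, p2, k3] as OpenCV has them; the pictures are not rectified), "world_from_camera" (4x4, takes a point from camera to world coordinates). Camera axes: x right, y up, looking along -z (the intrinsics and any distortion apply to the point x, -y, -z); pixel columns grow to the right and rows downward; lengths in mm; the calibration is good to about 2 mm. A picture is of the moment at which its call begins. There is no depth.
- close_job(): hands the job in, once; it reports no verdict.
The state is a dict: "time": time; "joint_pos": joint angles; "dq": joint speeds; "joint_efforts": joint torques, N m; "ee_pos": TCP position; "tool_rot": TCP orientation; "ft_force": force on the tool from outside, world axes, zero at the start; "wrist_torque": the same for the moment, N m; "finger_gap": finger opening in mm.
Only numpy, scipy, OpenCV 4.12 (cv2) and the standard library are available. Lean on these libraries where they do the work, as an engineer would, in place of code of your own. Each camera call takes 0.05 s, during which the arm holds its last target.

TASK

Take the stoppered round-bodied flask from the bench and set it upright in the sprung ring on top of the dosing stand, then press it down, without ramming it, until the ring is almost at its lower stop, so that the valve below stays open. Finish while you are still holding the flask pressed down there, upright; do not tip it over on the way, and leave the conical flask and all the other things on the bench where they are.

Things in the scene. Friction and masses are not known exactly. Their poses are not given: they have to be found in the camera images.
- flask: the loose amber glass round flask, about 0.28 kg (varies by a quarter), standing on the bench: a ball of diameter 66 on a small flat foot of diameter 32, above it a straight neck of diameter 25 from 66 to 114 above the underside, then a dark stopper of diameter 31 up to 126. Grip the neck, best at about 95 above the underside. Origin: centre of its underside; z runs up the neck
- ball_center (a point): centre of the flask's ball, on its axis, 33.5 above its underside
- stand: the dosing stand, fixed to the bench: square grey base plate 120 x 120 x 12 with an upright coil spring that carries the steel ring. Origin: centre of the plate's underside, z up; the ring is right above it
- ring_top (a point): centre of the ring's open mouth, in the plane of its upper rim, 94 above the bench when the ring is up; it moves with the ring. The ring is an upright sleeve of outer diameter 69 with a 45 degree funnel on top (outer diameter 76 at the rim, narrowing to a hole of about 40, 14 lower). The flask's foot goes through the hole and its ball rests in the funnel: seated, the ball's centre is about 12.5 above this point and the flask's underside about 21 below it
- ring (a joint): how far the ring is pressed down, in m: 0 = up, 0.020 = lower stop. It slides straight down on a spring of 500 N/m preloaded with 3 N; the flask's weight alone presses it 3 mm at most, and about 9 N more takes it to the stop. Pressed enough = at least 0.015
- conical: loose amber conical (Erlenmeyer) flask, flat base diameter 72, straight cone up to a neck of diameter 25, 126 tall with its dark stopper; bystander. Origin: centre of its underside, z up
- jar: loose round jar with black cap, diameter 64, 100 tall; bystander. Origin: centre of its underside
- mug: loose white mug, diameter 80, 92 tall, handle at its +y; bystander. Origin: centre of its underside
- tape: loose grey ring (tape core), outer diameter 90, 22 high, lying flat; bystander. Origin: centre of its underside
- cork: loose cork ring, outer diameter 90, 25 high, lying flat on the bench, not sprung; bystander. Origin: centre of its underside
- screwdriver: loose screwdriver lying on the bench along its own x; bystander
- brush: loose brush lying on the bench along its own x; bystander
Mind the look-alikes: they are no part of the job. What is shaped like the flask but purple is not meant. Leave any pink look-alike of the stand alone.

How it is judged:
By the outcome, as a careful person would: the job done as asked, in the order asked, and still so for the second after the job is handed in, while the arm keeps its last pose, push and grip.
It also fails if it takes over 42 s, if anything falls off the work surface, if the arm or the gripper's body presses on something with over 40 N, if the wrist force passes 120 N, or if a joint passes its speed limit or range.

## Working session

There is one attempt and no reset: what is moved stays moved. The work goes in short steps, Python scripts to look and compute and a tool call to move; the robot and the scene stay as the last step left them, time stands still between calls to the robot, and variables do not carry over. Pictures are saved under pics/ and viewed, and the job is handed in when it is done.

Besides the shell and the picture viewer there is one more tool, called after "Emit:" by a JSON object that holds its "fn" and its "kwargs", one argument or row to a line. send_rows: Moves the arm, as the interface text tells. Its arguments: {"type":"object","properties":{"series":{"type":"array"},"newtons":{"type":"number"}},"required":["series"]}

```bash
mkdir -p pics; python3 - <<'E'
from station import bot,cams
import cv2,numpy as np,pickle
s=bot.observe()
for k,v in s.items(): print(k,np.round(v,4))
print(bot.pinch_z)
d={}
for n in("scene","top"):
    c=cams.camera(n); d[n]=c
    cv2.imwrite(f"pics/{n}0.png",c["pixels"][:,:,::-1])
    print(n,c["intrinsics"],c["dist_coeffs"],c["world_from_camera"])
pickle.dump(d,open("c0.pkl","wb"))
E
```

```text
time 0.0
joint_pos [-1.3647  0.0918  1.2319 -0.      1.8198 -0.0567]
dq [-0.0007 -0.     -0.0002  0.0009 -0.0013  0.0007]
joint_efforts [ 5.00000e-04 -4.58726e+01 -4.18025e+01 -0.00000e+00  1.16000e-02
  0.00000e+00]
ee_pos [ 155.7971 -579.1279  230.1642]
tool_rot [-0.2752  2.0833 -2.0792]
ft_force [ 0.3384 -0.5378  0.1726]
wrist_torque [-0.016  -0.0164 -0.0087]
finger_gap 85.5549
-18.700000000000003
scene [[379.87314421   0.         324.71749158]
 [  0.         379.87314421 200.32150125]
 [  0.           0.           1.        ]] [-0.01781238  0.          0.          0.          0.        ] [[-8.30033115e-01 -4.71302568e-01  2.98192751e-01  8.69011422e+02]
 [ 5.57678388e-01 -7.07435208e-01  4.34200694e-01  4.09190304e+02]
 [ 6.31214835e-03  5.26696607e-01  8.50029906e-01  9.55822594e+02]
 [ 0.00000000e+00  0.00000000e+00  0.00000000e+00  1.00000000e+00]]
top [[483.45981534   0.         317.17017874]
 [  0.         483.45981534 207.1458773 ]
 [  0.           0.           1.        ]] [-0.14988209  0.          0.          0.          0.        ] [[ 1.33275017e-02  9.92709597e-01 -1.19791629e-01  4.37217437e+02]
 [-9.99905904e-01  1.36208110e-02  1.63001519e-03 -6.44017948e+01]
 [ 3.24979086e-03  1.19758633e-01  9.92797718e-01  1.13462425e+03]
 [ 0.00000000e+00  0.00000000e+00  0.00000000e+00  1.00000000e+00]]
```

View pics/scene0.png

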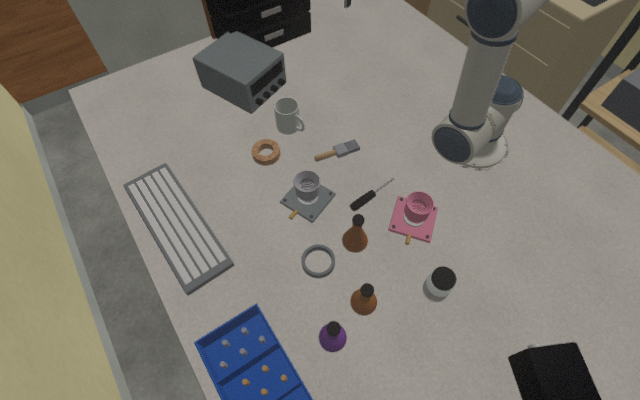

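View pics/top0.png

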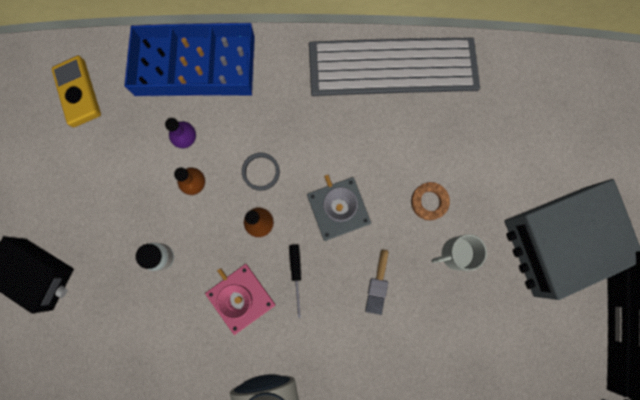

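```bash
cat > h.py <<'E'
import numpy as np,cv2,pickle
F=np.diag([1,-1,-1.])
def ray(c,uv):
    p=cv2.undistortPoints(np.array(uv,float).reshape(-1,1,2),c["intrinsics"],c["dist_coeffs"]).reshape(-1,2)
    d=np.c_[p,np.ones(len(p))]@F@c["world_from_camera"][:3,:3].T
    return c["world_from_camera"][:3,3],d/np.linalg.norm(d,axis=1)[:,None]
def plane(c,uv,z):
    o,d=ray(c,uv); return o+d*((z-o[2])/d[:,2])[:,None]
def tri(c1,u1,c2,u2):
    o1,d1=ray(c1,u1);o2,d2=ray(c2,u2);d1=d1[0];d2=d2[0]
    A=np.c_[d1,-d2];t=np.linalg.lstsq(A,o2-o1,rcond=None)[0]
    a=o1+t[0]*d1;b=o2+t[1]*d2
    return (a+b)/2,np.linalg.norm(a-b)
def proj(c,P):
    P=np.atleast_2d(np.array(P,float));T=np.linalg.inv(c["world_from_camera"])
    q=(P@T[:3,:3].T+T[:3,3])@F
    return cv2.projectPoints(q.reshape(-1,1,3),np.zeros(3),np.zeros(3),c["intrinsics"],c["dist_coeffs"])[0].reshape(-1,2)
E
python3 - <<'E'
from h import *
d=pickle.load(open("c0.pkl","rb"))
for n in d:
    c=d[n]; print(n,np.round(proj(c,[[0,0,0],[155,-579,230],[400,0,0],[400,200,0]])))
    im=c["pixels"][:,:,::-1]
    a={"scene":im[150:360,270:480],"top":im[100:340,140:380]}[n]
    cv2.imwrite(f"pics/{n}_z.png",cv2.resize(a,None,fx=2.8 if n=="scene" else 2.5,fy=2.8 if n=="scene" else 2.5,interpolation=cv2.INTER_CUBIC))
E
```

```text
scene [[472. 141.]
 [336.   4.]
 [377. 198.]
 [422. 249.]]
top [[285. 452.]
 [577. 410.]
 [288. 281.]
 [203. 279.]]
```

View pics/scene_z.png

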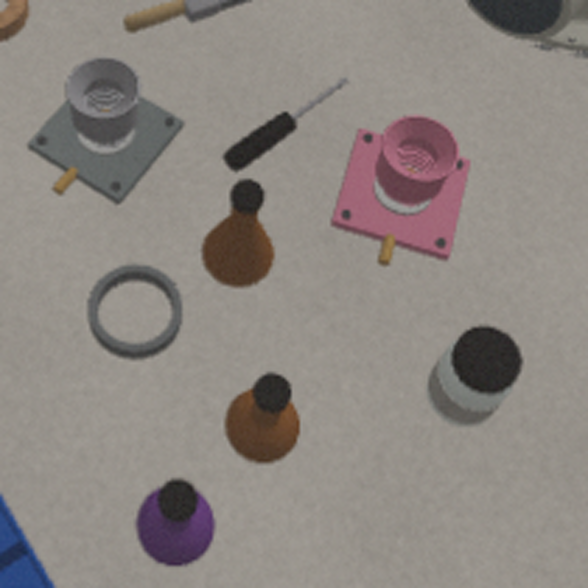

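View pics/top_z.png

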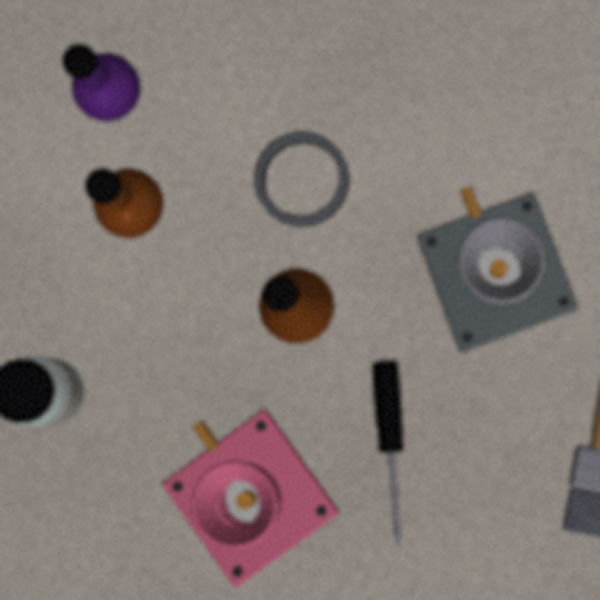

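The zooms show the amber round flask at scene (364,298) and top (190,180), and the conical flask at scene (355,233) and top (258,222). The grey stand is at scene (308,185) and top (340,205). I'll measure these next.

```bash
python3 - <<'E'
from h import *
d=pickle.load(open("c0.pkl","rb"))
S,T=d["scene"],d["top"]
hsvS=cv2.cvtColor(S["pixels"],cv2.COLOR_RGB2HSV);hsvT=cv2.cvtColor(T["pixels"],cv2.COLOR_RGB2HSV)
def comp(m,box):
    x0,y0,x1,y1=box;mm=np.zeros(m.shape,np.uint8);mm[y0:y1,x0:x1]=m[y0:y1,x0:x1]
    n,l,st,ce=cv2.connectedComponentsWithStats(mm)
    i=1+np.argmax(st[1:,4]);cs=cv2.findContours((l==i).astype(np.uint8),cv2.RETR_EXTERNAL,cv2.CHAIN_APPROX_NONE)[0][0][:,0].astype(np.float32)
    return ce[i],st[i],cv2.minEnclosingCircle(cs),cs
amb=lambda h:((h[...,0]<18)&(h[...,1]>130)&(h[...,2]>45)).astype(np.uint8)
dark=lambda h:(h[...,2]<48).astype(np.uint8)
boxes={"round":((340,278,385,318),(165,160,210,200)),"con":((335,208,375,255),(238,200,280,240))}
for k,(bs,bt) in boxes.items():
    r={}
    for n,h,b in(("S",hsvS,bs),("T",hsvT,bt)):
        for nm,f in(("amb",amb),("stop",dark)):
            ce,st,mc,cs=comp(f(h),b); r[n+nm]=(ce,mc); print(k,n,nm,np.round(ce,1),st,np.round(mc[0],1),round(mc[1],1))
    P,e=tri(S,r["Sstop"][0],T,r["Tstop"][0]);print(" stopper centre",np.round(P,1),round(e,1))
    P,e=tri(S,r["Samb"][0],T,r["Tamb"][0]);print(" amber centre",np.round(P,1),round(e,1))
    P,e=tri(S,r["Samb"][1][0],T,r["Tamb"][1][0]);print(" amber circ centre",np.round(P,1),round(e,1))
    print(" on planes stopper z=120",plane(S,r["Sstop"][0],120).round(1),plane(T,r["Tstop"][0],120).round(1))
    print(" ball z=33.5 (amber circle)",plane(S,r["Samb"][1][0],33.5).round(1),plane(T,r["Tamb"][1][0],33.5).round(1))
# purple for model, stand plate
for n,c,h,b in(("S",S,hsvS,(275,165,345,225)),("T",T,hsvT,(300,170,375,245))):
    x0,y0,x1,y1=b
    print(n); print(h[(y0+y1)//2, x0:x1:6])
    cv2.imwrite(f"pics/st{n}.png",cv2.resize(c["pixels"][y0:y1,x0:x1,::-1],None,fx=8,fy=8,interpolation=cv2.INTER_CUBIC))
for n,c,b in(("S",S,(335,270,395,325)),("T",T,(160,155,220,205))):
    x0,y0,x1,y1=b
    cv2.imwrite(f"pics/fl{n}.png",cv2.resize(c["pixels"][y0:y1,x0:x1,::-1],None,fx=8,fy=8,interpolation=cv2.INTER_CUBIC))
E
```

```text
round S amb [371.7 302.1] [366 294  11  17 106] [372.5 302. ] 8.0
round S stop [366.7 290.2] [361 284  12  13  93] [366.9 290. ] 6.3
round T amb [192.2 181.9] [178 168  26  27 452] [190.9 181. ] 13.1
round T stop [181.4 174. ] [175 168  14  13 146] [181.7 174.1] 7.0
 stopper centre [628.5 230.9 111.6] 1.9
 amber centre [619.  236.6  24.7] 22.5
 amber circ centre [619.7 238.2  31.9] 23.8
 on planes stopper z=120 [[630.2 233.3 120. ]] [[627.6 227.8 120. ]]
 ball z=33.5 (amber circle) [[611.6 246.9  33.5]] [[627.6 229.1  33.5]]
con S amb [363.1 237.4] [358 228   9  19  65] [362.5 237. ] 9.1
con S stop [358.1 219.9] [353 215  11  11  84] [358.2 219.7] 5.3
con T amb [260.4 224. ] [245 208  28  29 469] [258.2 222.1] 14.2
con T stop [252.2 216.6] [245 209  15  15 169] [251.4 215.9] 8.2
 stopper centre [537.   73.  113.6] 3.2
 amber centre [523.2  75.1   6. ] 24.3
 amber circ centre [527.3  78.   17.2] 21.8
 on planes stopper z=120 [[538.3  76.6 120. ]] [[537.5  71.  120. ]]
 ball z=33.5 (amber circle) [[525.5  91.2  33.5]] [[533.6  68.3  33.5]]
S
[[ 20  20 153]
 [ 18  22 150]
 [ 90  12 107]
 [ 90   7 104]
 [150   7  73]
 [ 15   6  82]
 [ 90   3  74]
 [  0   0  94]
 [ 70  15 101]
 [ 84  13  95]
 [ 23  18 128]
 [ 14  22 150]]
T
[[ 16  21 136]
 [ 13  23 135]
 [ 98  25  82]
 [ 94  22  82]
 [125  15  99]
 [120   8  96]
 [ 17 102 138]
 [ 16 110 144]
 [105   5  98]
 [108  18  69]
 [ 90  24  85]
 [ 22  22 127]
 [ 16  23 145]]
```

View pics/stS.png

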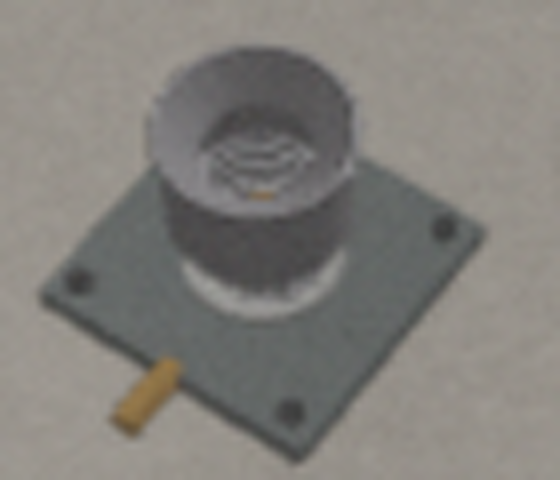

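View pics/stT.png

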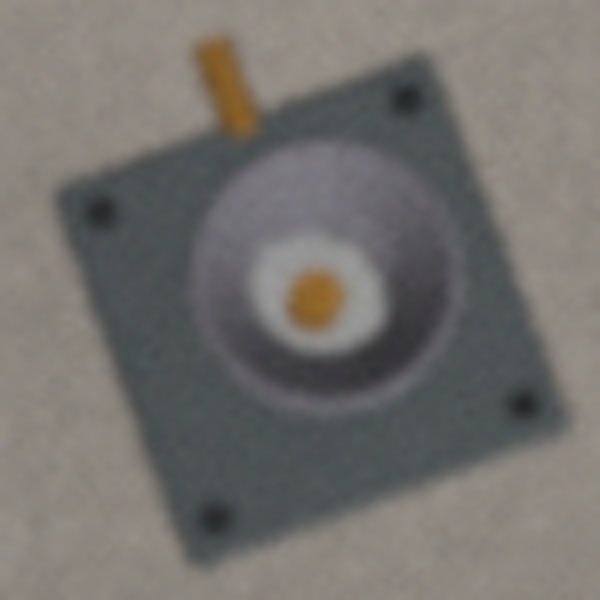

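View pics/flS.png

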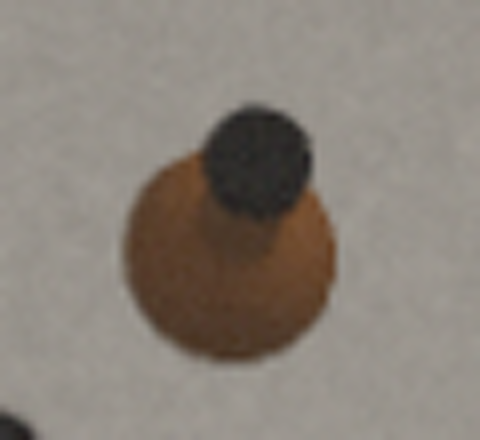

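View pics/flT.png

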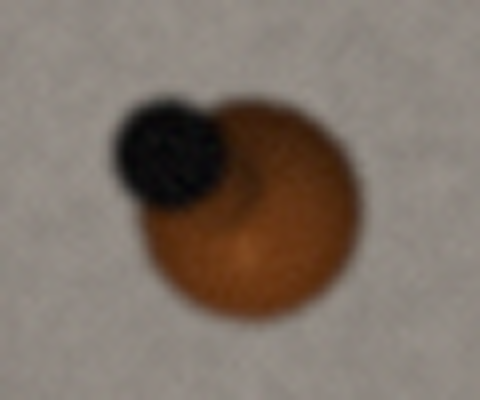

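```bash
python3 - <<'E'
from h import *
from scipy.spatial.transform import Rotation as R
d=pickle.load(open("c0.pkl","rb"));S,T=d["scene"],d["top"]
def both(n,a,b,z):
    P,e=tri(S,a,T,b);print(n,"tri",P.round(1),round(e,1),"S",plane(S,a,z)[0,:2].round(1),"T",plane(T,b,z)[0,:2].round(1))
both("ball",(363.3,301.5),(191,180.8),33.5)
both("stopper",(366.8,289.8),(180.8,173.9),121)
both("ring",(305.9,180.8),(340.4,204.0),94)
c=lambda q:(300+(q[0]+.5)/8-.5,170+(q[1]+.5)/8-.5)
pl=plane(T,[c(q) for q in((57,190),(427,52),(570,432),(192,568))],12);print(pl.round(1),pl.mean(0))
s=lambda q:(275+(q[0]+.5)/8-.5,165+(q[1]+.5)/8-.5)
pl=plane(S,[s(q) for q in((42,293),(486,230),(300,460))],12);print("S plate",pl.round(1),(pl[0]+pl[1])/2)
# scale of ball in px
for n,uv in(("purple",(181,133)),("jar",(153,256)),("mug",(466,252)),("dev",(520,220)),("tape",(260,171))): print(n,plane(T,uv,30).round(0))
print(R.from_rotvec([-0.2752,2.0833,-2.0792]).as_matrix().round(3))
E
```

```text
ball tri [628.5 231.4  26.6] 1.8 S [629.6 233.3] T [627.9 228.9]
stopper tri [628.4 231.2 114.7] 1.4 S [629.7 233. ] T [627.7 228.8]
ring tri [ 571.6 -117.    85.9] 0.5 S [ 574.5 -112.3] T [ 570.3 -116.4]
[[ 605.   -41.2   12. ]
 [ 647.8 -149.7   12. ]
 [ 535.8 -192.    12. ]
 [ 494.7  -82.1   12. ]] [ 570.83206327 -116.25863617   12.        ]
S plate [[ 648.6 -143.1   12. ]
 [ 498.2  -75.8   12. ]
 [ 607.9  -32.8   12. ]] [ 573.41282096 -109.43381962   12.        ]
purple [[744. 260.  30.]]
jar [[451. 312.  30.]]
mug [[ 471. -412.   30.]]
dev [[ 546. -546.   30.]]
tape [[653.  68.  30.]]
[[-0.966 -0.     0.26 ]
 [-0.26   0.002 -0.966]
 [-0.    -1.    -0.002]]
```

The two views agree to about 4 mm. The flask is near (628.5, 231) and the stand near (572, -114). The ball's cast height of 27 compares with 33.5 expected, and the ring's 86 with 94. I'll check against the gripper once it is over the flask.

Emit:
{"fn": "send_rows", "kwargs": {
  "series": [0, 0, 0, -0.015, 0, -0.015, -1, 0, 0, 0, -0.03, 0, -0.03, -1, 0, 0, 0, -0.03, 0, -0.03, -1, 0, 0, 0, -0.03, 0, -0.03, -1, 0, 0, 0, -0.03, 0, -0.03, -1, 0, 0, 0, -0.03, 0, -0.03, -1, 0, 0, 0, -0.03, 0, -0.03, -1, 0, 0, 0, -0.03, 0, -0.03, -1, 0, 0, 0, -0.03, 0, -0.03, -1, 0, 0, 0, -0.03, 0, -0.03, -1]
}}

```text
time: 1.1
ee_pos: [357.4, -228.5, 230.9]
tool_rot: [-0.275, 2.082, -2.081]
ft_force: [1.6, -0.7, -0.4]
finger_gap: 85.1
```

Emit:
{"fn": "send_rows", "kwargs": {
  "series": [0, 0, 0, -0.03, 0, -0.03, -1, 0, 0, 0, -0.03, 0, -0.03, -1, 0, 0, 0, -0.03, 0, -0.03, -1, 0, 0, 0, -0.03, 0, -0.03, -1, 0, 0, 0, -0.03, 0, -0.03, -1, 0, 0, 0, -0.03, 0, -0.03, -1, 0, 0, 0, -0.03, 0, -0.03, -1, 0, 0, 0, -0.03, 0, -0.03, -1, 0, 0, 0, -0.02, 0, -0.02, -1, 0, 0, 0, 0, 0, 0, -1]
}}

```text
time: 2.1
ee_pos: [541.1, 91.4, 229.6]
tool_rot: [-0.282, 2.081, -2.079]
ft_force: [-0.9, -0.7, 0.2]
finger_gap: 85.2
```

Emit:
{"fn": "send_rows", "kwargs": {
  "series": [0, 0, 0, -0.03, 0, -0.028, -1, 0, 0, 0, -0.03, 0, -0.028, -1, 0, 0, 0, -0.03, 0.01, -0.028, -1, 0, 0, 0, -0.02, 0.01, -0.018, -1, 0, 0, 0, -0.0107, 0.01, -0.0101, -1, 0, 0, 0, 0, 0, 0, -1, 0, 0, 0, 0, 0, 0, -1]
}}

```text
time: 2.8
ee_pos: [627.7, 226.9, 200.9]
tool_rot: [-0.276, 2.081, -2.083]
ft_force: [0.3, -0.2, -0.5]
finger_gap: 85.5
```

```bash
cat > snap.py <<'E'
import sys
from station import bot,cams
from h import *
from scipy.spatial.transform import Rotation as R
k=sys.argv[1];b={"scene":eval(sys.argv[2]),"top":eval(sys.argv[3])}
s=bot.observe();p=np.array(s["ee_pos"]);M=R.from_rotvec(s["tool_rot"]).as_matrix()
print(s["time"],p.round(1),M.round(4).tolist(),np.round(s["ft_force"],1),s["finger_gap"],np.round(s["joint_pos"],2))
d={};ims=[]
for n in b:
    c=cams.camera(n);d[n]=c;x0,y0,x1,y1=b[n]
    im=cv2.resize(c["pixels"][y0:y1,x0:x1,::-1],None,fx=4,fy=4,interpolation=cv2.INTER_CUBIC);ims.append(im)
    print(n,"tcp px",proj(c,p).round(1),"grasp px",proj(c,p-18.7*M[:,1]).round(1))
h=max(i.shape[0] for i in ims)
cv2.imwrite(f"pics/{k}.png",np.hstack([cv2.copyMakeBorder(i,0,h-i.shape[0],0,8,cv2.BORDER_CONSTANT) for i in ims]))
pickle.dump(d,open(k+".pkl","wb"))
E
python3 snap.py hov "(330,240,425,340)" "(130,120,230,220)"
```

```text
2.8 [627.7 226.9 200.9] [[-0.9658, -0.0013, 0.2593], [-0.2593, -0.001, -0.9658], [0.0015, -1.0, 0.0006]] [ 0.3 -0.2 -0.5] 85.48776548934472 [ 0.3   0.27  1.08 -0.    1.79  1.6 ]
scene tcp px [[369.7 274.5]] grasp px [[370.7 271.2]]
top tcp px [[170.8 166.4]] grasp px [[168.  164.5]]
```

View pics/hov.png

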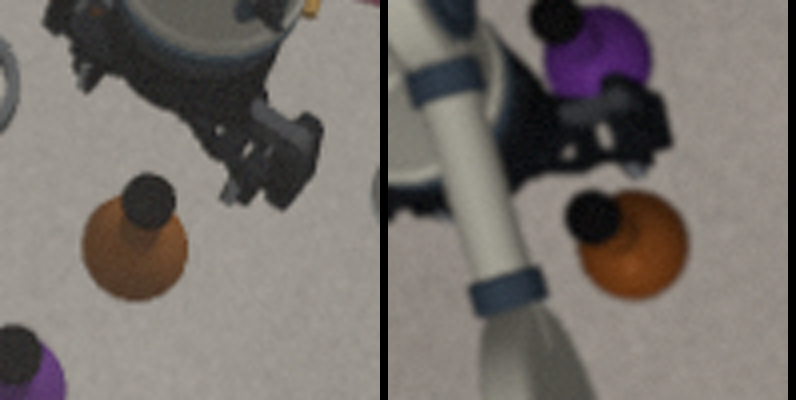

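```bash
python3 - <<'E'
from h import *
d=pickle.load(open("hov.pkl","rb"))
p=np.array([627.7,226.9,200.9]);z=np.array([.2593,-.9658,0]);x=np.array([-.966,-.26,0])
for n,o in(("scene",(330,240,0)),("top",(130,120,388))):
    q=[p+np.array([0,0,b])+s*w*z for s in(1,-1) for w in(43,57) for b in(0,13)]
    uv=proj(d[n],q); print(n,uv.round(1).tolist(),((uv-o[:2]+.5)*4+[o[2],0]).round(0).tolist())
    c=d[n];im=c["pixels"][:,:,::-1];a=cv2.resize(im[o[1]-10:o[1]+70,o[0]-10:o[0]+90],None,fx=8,fy=8,interpolation=cv2.INTER_CUBIC)
    a=cv2.convertScaleAbs(a,alpha=1.6,beta=15)
    for u in uv: cv2.circle(a,tuple(int(v) for v in (u-np.array(o[:2])+10.5)*8),4,(0,255,0),1)
    cv2.imwrite(f"pics/hz_{n}.png",a)
E
```

```text
scene [[353.6, 261.8], [354.1, 259.4], [348.5, 257.8], [348.9, 255.3], [386.3, 287.6], [387.2, 285.5], [391.8, 292.0], [392.8, 289.9]] [[96.0, 89.0], [98.0, 80.0], [76.0, 73.0], [78.0, 63.0], [227.0, 192.0], [231.0, 184.0], [249.0, 210.0], [253.0, 202.0]]
top [[191.5, 161.0], [189.8, 159.6], [198.2, 159.3], [196.7, 157.9], [150.4, 171.8], [148.2, 170.5], [143.8, 173.5], [141.5, 172.3]] [[636.0, 166.0], [629.0, 161.0], [663.0, 159.0], [657.0, 153.0], [472.0, 209.0], [463.0, 204.0], [445.0, 216.0], [436.0, 211.0]]
```

View pics/hz_scene.png

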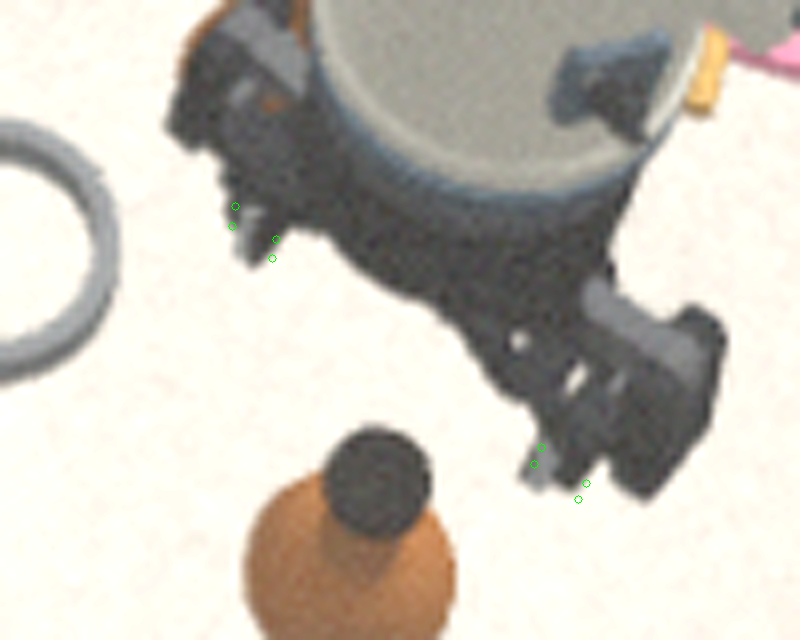

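View pics/hz_top.png

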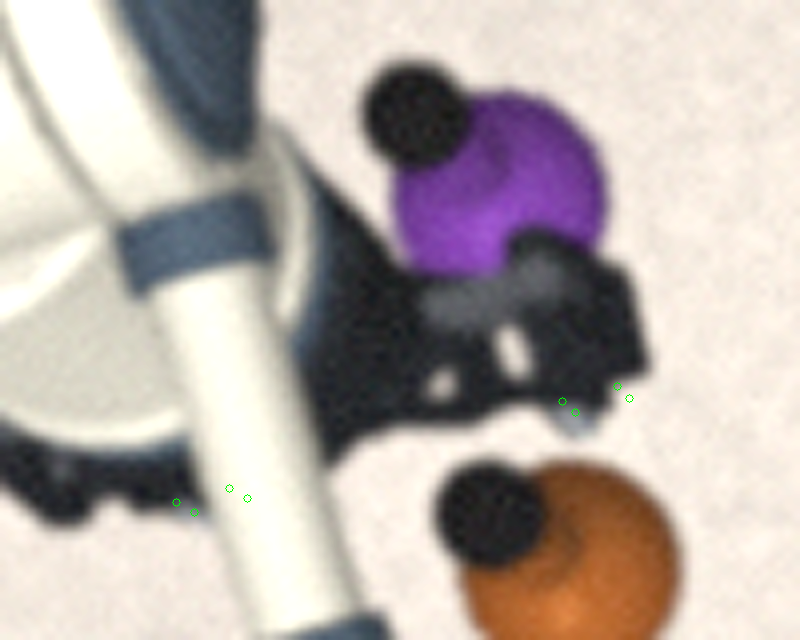

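Emit:
{"fn": "send_rows", "kwargs": {
  "series": [0, 0, 0, -0.002, 0.015, -0.004, 0, 0, 0, 0, 0, 0.02, 0, 0, 0, 0, 0, 0, 0.02, 0, 0, 0, 0, 0, 0, 0.01, 0, 0, 0, 0, 0, 0, 0, 0, 0, 0, 0, 0, 0, 0, 0, 0]
}}

```text
time: 3.5
ee_pos: [629.0, 232.3, 136.9]
tool_rot: [-0.274, 2.081, -2.081]
ft_force: [0.6, -0.6, -0.4]
finger_gap: 42.9
```

```bash
python3 snap.py hov2 "(330,240,425,340)" "(130,120,230,220)"
```

```text
3.5 [629.  232.3 136.9] [[-0.9657, 0.0006, 0.2595], [-0.2595, 0.0002, -0.9657], [-0.0006, -1.0, -0.0]] [ 0.6 -0.6 -0.4] 42.90917106959529 [0.3  0.28 1.18 0.   1.68 1.61]
scene tcp px [[367.6 287.1]] grasp px [[368.5 284.2]]
top tcp px [[177.2 171.9]] grasp px [[174.7 170.2]]
```

View pics/hov2.png

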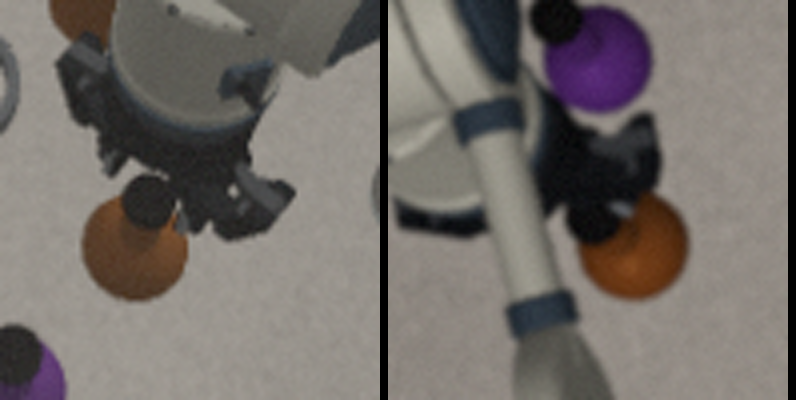

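Scene view: the stopper at crop (149,202) sits midway between the fingertips at (113,165) and (190,225). The gripper is centred to about 3 mm, so I'm opening somewhat and going down.

Emit:
{"fn": "send_rows", "kwargs": {
  "series": [0, 0, 0, 0, 0, 0, -0.5, 0, 0, 0, 0, 0, 0, -0.5, 0, 0, 0, 0, 0.01, 0, -0.5, 0, 0, 0, 0, 0.015, 0, -0.5, 0, 0, 0, 0, 0.015, 0, -0.5, 0, 0, 0, 0, 0.012, 0, -0.5, 0, 0, 0, 0, 0.006, 0, -0.5, 0, 0, 0, 0, 0, 0, -0.5, 0, 0, 0, 0, 0, 0, -0.5]
}}

```text
time: 4.5
ee_pos: [629.0, 232.5, 78.5]
tool_rot: [-0.275, 2.081, -2.081]
ft_force: [0.3, -0.0, 0.6]
finger_gap: 64.3
```

```bash
python3 snap.py low "(330,240,425,340)" "(130,120,230,220)"
```

```text
4.5 [629.  232.5  78.5] [[-0.9657, 0.0003, 0.2598], [-0.2598, 0.0001, -0.9657], [-0.0003, -1.0, 0.0]] [ 0.3 -0.   0.6] 64.29610922343623 [ 0.3   0.3   1.26 -0.    1.58  1.61]
scene tcp px [[365.1 295.4]] grasp px [[365.9 292.8]]
top tcp px [[184.4 176.8]] grasp px [[182.2 175.3]]
```

View pics/low.png

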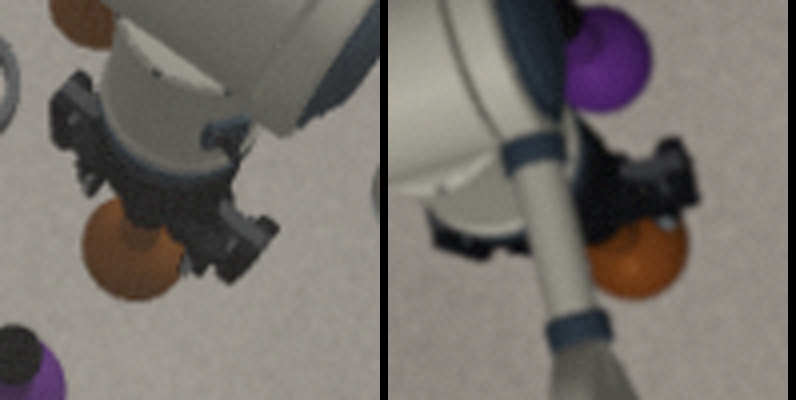

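Emit:
{"fn": "send_rows", "kwargs": {
  "series": [0, 0, 0, 0, 0, 0, 0, 0, 0, 0, 0, 0, 0, 0.2, 0, 0, 0, 0, 0, 0, 0.3, 0, 0, 0, 0, 0, 0, 0.36, 0, 0, 0, 0, 0, 0, 0.42, 0, 0, 0, 0, 0, 0, 0.5, 0, 0, 0, 0, 0, 0, 0.7, 0, 0, 0, 0, 0, 0, 1, 0, 0, 0, 0, 0, 0, 1, 0, 0, 0, 0, 0, 0, 1],
  "newtons": 50
}}

```text
time: 5.6
ee_pos: [629.3, 232.5, 79.1]
tool_rot: [-0.274, 2.081, -2.081]
ft_force: [0.2, -1.6, 5.7]
finger_gap: 28.1
```

```bash
python3 snap.py grip "(330,240,425,340)" "(130,120,230,220)"
```

```text
5.6 [629.3 232.5  79.1] [[-0.9657, 0.0013, 0.2597], [-0.2597, 0.0003, -0.9657], [-0.0013, -1.0, 0.0001]] [ 0.2 -1.6  5.7] 28.080960362482283 [ 0.3   0.3   1.26 -0.    1.58  1.61]
scene tcp px [[365.  295.3]] grasp px [[365.8 292.8]]
top tcp px [[184.4 176.7]] grasp px [[182.1 175.1]]
```

View pics/grip.png

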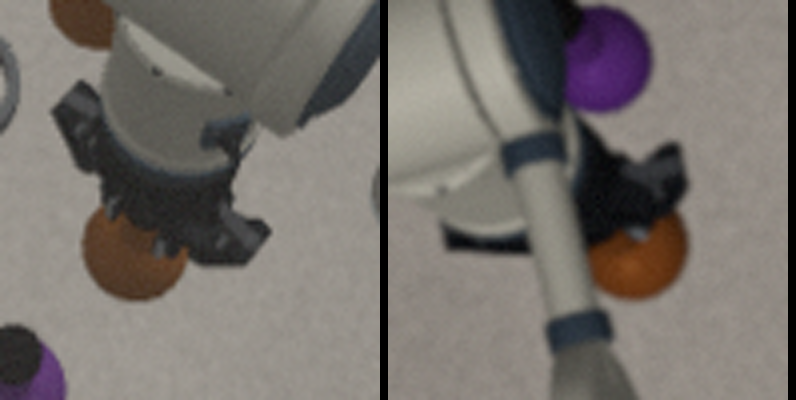

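Emit:
{"fn": "send_rows", "kwargs": {
  "series": [0, 0, 0, 0, 0, 0, 1, 0, 0, 0, 0, 0, 0, 1, 0, 0, 0, 0, 0, 0, 1]
}}

```text
time: 6.0
ee_pos: [629.3, 232.5, 79.1]
tool_rot: [-0.274, 2.081, -2.081]
ft_force: [-0.4, -1.1, 5.7]
finger_gap: 27.5
```

Emit:
{"fn": "send_rows", "kwargs": {
  "series": [0, 0, 0, 0, 0, 0, 0.2, 0, 0, 0, 0, 0, 0, 0, 0, 0, 0, 0, 0, 0, 0, 0, 0, 0, 0, 0.002, 0, 0, 0, 0, 0, 0, 0.002, 0, 0, 0, 0, 0, 0, 0, 0, 0]
}}

```text
time: 6.6
ee_pos: [628.6, 232.4, 73.5]
tool_rot: [-0.276, 2.081, -2.082]
ft_force: [-0.4, -0.8, 0.3]
finger_gap: 42.6
```

```bash
python3 snap.py reop "(330,240,425,340)" "(130,120,230,220)"
```

```text
6.6 [628.6 232.4  73.5] [[-0.9657, -0.0011, 0.2598], [-0.2598, -0.0003, -0.9657], [0.0012, -1.0, 0.0]] [-0.4 -0.8  0.3] 42.63353198693369 [0.3  0.3  1.27 0.   1.57 1.61]
scene tcp px [[365.  295.9]] grasp px [[365.8 293.4]]
top tcp px [[185.  177.4]] grasp px [[182.8 175.9]]
```

View pics/reop.png

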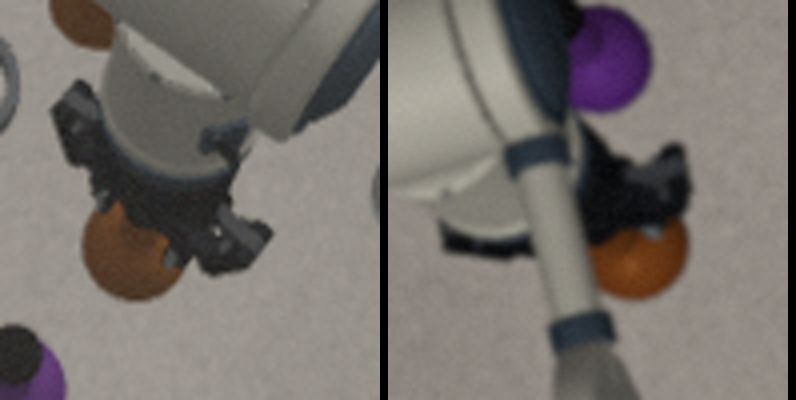

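The flask has not moved and is still upright. I'm re-closing at the lower height.

Emit:
{"fn": "send_rows", "kwargs": {
  "series": [0, 0, 0, 0, -0.001, 0, 0.2, 0, 0, 0, 0, 0, 0, 0.3, 0, 0, 0, 0, 0, 0, 0.36, 0, 0, 0, 0, 0, 0, 0.42, 0, 0, 0, 0, 0, 0, 0.5, 0, 0, 0, 0, 0, 0, 0.7, 0, 0, 0, 0, 0, 0, 1, 0, 0, 0, 0, 0, 0, 1, 0, 0, 0, 0, 0, 0, 1]
}}

```text
time: 7.6
ee_pos: [629.1, 232.4, 75.7]
tool_rot: [-0.274, 2.081, -2.081]
ft_force: [-0.2, -0.6, 4.3]
finger_gap: 26.0
```

Emit:
{"fn": "send_rows", "kwargs": {
  "series": [0, 0, 0, 0, -0.003, 0, 1, 0, 0, 0, 0, -0.008, 0, 1, 0, 0, 0, 0, -0.015, 0, 1, 0, 0, 0, 0, -0.02, 0, 1, 0, 0, 0, 0, -0.024, 0, 1, 0, 0, 0, 0, -0.024, 0, 1, 0, 0, 0, 0, -0.024, 0, 1, 0, 0, 0, 0, -0.02, 0, 1, 0, 0, 0, 0, -0.012, 0, 1, 0, 0, 0, 0, 0, 0, 1]
}}

```text
time: 8.6
ee_pos: [629.5, 232.8, 228.5]
tool_rot: [-0.27, 2.08, -2.078]
ft_force: [0.1, 0.1, -2.8]
finger_gap: 26.1
```

```bash
python3 snap.py lift "(330,220,425,320)" "(120,100,220,200)"
```

```text
8.6 [629.5 232.8 228.5] [[-0.9656, 0.0044, 0.2599], [-0.2599, 0.0014, -0.9656], [-0.0046, -1.0, -0.0002]] [ 0.1  0.1 -2.8] 26.094294928075076 [0.3  0.28 1.02 0.   1.83 1.61]
scene tcp px [[372.2 272.3]] grasp px [[373.3 268.8]]
top tcp px [[163.8 162.6]] grasp px [[160.8 160.6]]
```

View pics/lift.png

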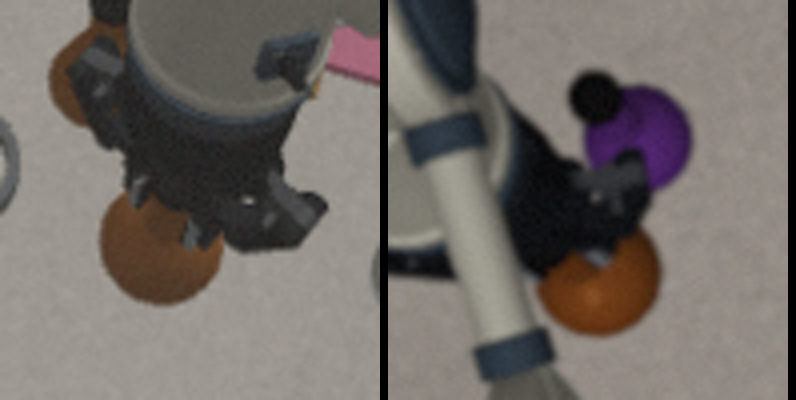

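```bash
python3 - <<'E'
from h import *
d=pickle.load(open("lift.pkl","rb"));S,T=d["scene"],d["top"]
res={}
for n,c,b in(("S",S,(350,265,390,300)),("T",T,(150,140,195,190))):
    h=cv2.cvtColor(c["pixels"],cv2.COLOR_RGB2HSV);m=((h[...,0]<20)&(h[...,1]>90)&(h[...,2]>35)).astype(np.uint8)
    x0,y0,x1,y1=b;mm=np.zeros_like(m);mm[y0:y1,x0:x1]=m[y0:y1,x0:x1]
    n_,l,st,ce=cv2.connectedComponentsWithStats(mm);i=1+np.argmax(st[1:,4])
    cs=cv2.findContours((l==i).astype(np.uint8),cv2.RETR_EXTERNAL,cv2.CHAIN_APPROX_NONE)[0][0][:,0]
    mc=cv2.minEnclosingCircle(cs.astype(np.float32));print(n,st[i],mc);res[n]=mc[0]
for k,s,t in(("eye",(369.9,280.4),(172.6,167.8)),("circ",res["S"],res["T"])):
    P,e=tri(S,s,T,t);print(k,P.round(1),round(e,1),"S",plane(S,s,186).round(1),"T",plane(T,t,186).round(1))
E
```

```text
S [356 268  30  28 545] ((369.9117736816406, 280.20587158203125), 15.233288764953613)
T [157 157  31  27 531] ((171.79005432128906, 167.90884399414062), 15.641895294189453)
eye [628.7 231.3 177.4] 2.5 S [[630.5 234.  186. ]] T [[627.9 227.7 186. ]]
circ [628.6 231.8 179.4] 1.1 S [[630.2 233.7 186. ]] T [[627.6 229.4 186. ]]
```

Emit:
{"fn": "send_rows", "kwargs": {
  "series": [0, 0, 0, 0.0023, 0, 0.005, 1, 0, 0, 0, 0.0054, 0, 0.012, 1, 0, 0, 0, 0.009, 0, 0.02, 1, 0, 0, 0, 0.0113, 0, 0.025, 1, 0, 0, 0, 0.0113, 0, 0.025, 1, 0, 0, 0, 0.0113, 0, 0.025, 1, 0, 0, 0, 0.0113, 0, 0.025, 1, 0, 0, 0, 0.0113, 0, 0.025, 1, 0, 0, 0, 0.0113, 0, 0.025, 1, 0, 0, 0, 0.0113, 0, 0.025, 1]
}}

```text
time: 9.7
ee_pos: [590.4, 0.7, 224.5]
tool_rot: [-0.276, 2.082, -2.082]
ft_force: [0.9, 0.1, -1.3]
finger_gap: 25.9
```

Emit:
{"fn": "send_rows", "kwargs": {
  "series": [0, 0, 0, 0.0113, 0, 0.025, 1, 0, 0, 0, 0.0113, 0, 0.025, 1, 0, 0, 0, 0.0113, 0, 0.025, 1, 0, 0, 0, 0.0081, 0, 0.018, 1, 0, 0, 0, 0.0045, 0, 0.01, 1, 0, 0, 0, 0.0018, 0, 0.004, 1, 0, 0, 0, 0, 0, 0, 1, 0, 0, 0, 0, 0, 0, 1, 0, 0, 0, 0, 0, 0, 1]
}}

```text
time: 10.6
ee_pos: [572.8, -112.1, 225.2]
tool_rot: [-0.276, 2.081, -2.08]
ft_force: [0.2, 0.2, -3.4]
finger_gap: 26.1
```

```bash
python3 snap.py ov "(265,140,360,240)" "(290,140,390,240)"
```

```text
10.6 [ 572.8 -112.1  225.2] [[-0.9653, 0.0, 0.261], [-0.261, 0.0003, -0.9653], [-0.0001, -1.0, -0.0003]] [ 0.2  0.2 -3.4] 26.07792296725034 [-0.25  0.05  1.29  0.    1.81  1.06]
scene tcp px [[304.6 150.2]] grasp px [[304.4 145.2]]
top tcp px [[341.6 194. ]] grasp px [[342.2 192.5]]
```

View pics/ov.png

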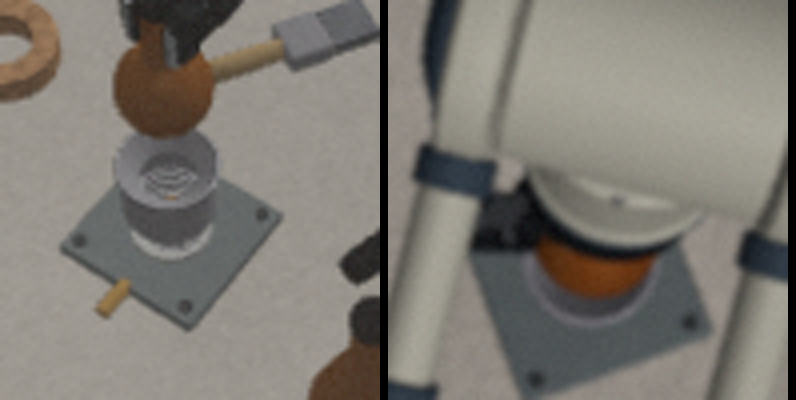

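Emit:
{"fn": "send_rows", "kwargs": {
  "series": [0, 0, 0, 0, 0.008, 0, 1, 0, 0, 0, 0, 0.014, 0, 1, 0, 0, 0, 0, 0.014, 0, 1, 0, 0, 0, 0, 0.012, 0, 1, 0, 0, 0, 0, 0.008, 0, 1, 0, 0, 0, 0, 0.005, 0, 1, 0, 0, 0, 0, 0, 0, 1, 0, 0, 0, 0, 0, 0, 1]
}}

```text
time: 11.5
ee_pos: [572.8, -113.1, 164.8]
tool_rot: [-0.274, 2.081, -2.081]
ft_force: [0.6, 0.3, -2.6]
finger_gap: 25.9
```

```bash
python3 snap.py near "(265,140,360,240)" "(290,140,390,240)"; python3 - <<'E'
from h import *
d=pickle.load(open("near.pkl","rb"))
c=d["scene"]; a=cv2.resize(c["pixels"][150:215,270:345,::-1],None,fx=8,fy=8,interpolation=cv2.INTER_CUBIC)
cv2.imwrite("pics/near8.png",cv2.convertScaleAbs(a,alpha=1.5,beta=10))
E
```

```text
11.5 [ 572.8 -113.1  164.8] [[-0.9657, 0.0008, 0.2597], [-0.2597, -0.0002, -0.9657], [-0.0007, -1.0, 0.0004]] [ 0.6  0.3 -2.6] 25.946605811254422 [-0.25  0.04  1.4   0.    1.7   1.05]
scene tcp px [[305.3 164.8]] grasp px [[305.1 160.3]]
top tcp px [[340.5 198.4]] grasp px [[341.  197.1]]
```

View pics/near8.png

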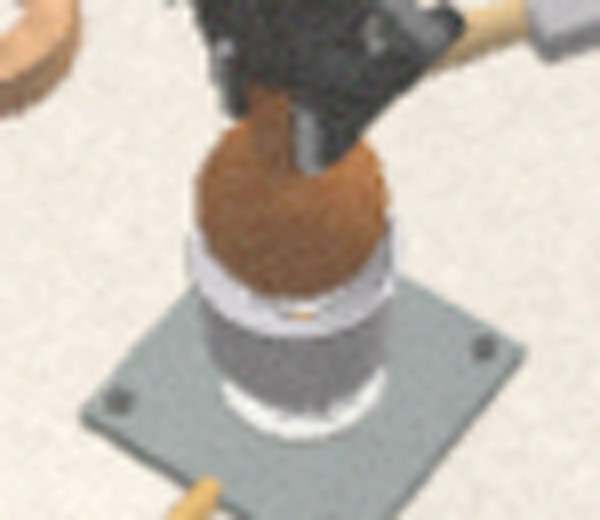

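View pics/near.png

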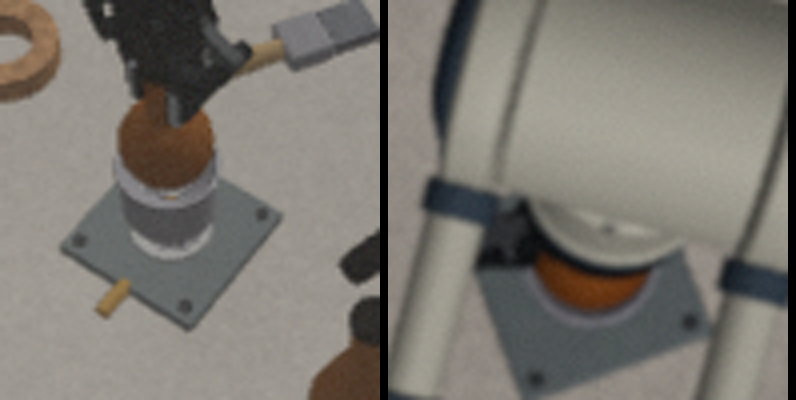

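Emit:
{"fn": "send_rows", "kwargs": {
  "series": [0, 0, 0, 0, 0.003, 0, 1, 0, 0, 0, 0, 0.003, 0, 1, 0, 0, 0, 0, 0.003, 0, 1, 0, 0, 0, 0, 0.002, 0, 1, 0, 0, 0, 0, 0, 0, 1]
}}

```text
time: 12.1
ee_pos: [572.4, -113.0, 152.6]
tool_rot: [-0.276, 2.082, -2.081]
ft_force: [-0.3, -0.1, -2.7]
finger_gap: 26.0
```

Emit:
{"fn": "send_rows", "kwargs": {
  "series": [0, 0, 0, 0, 0.002, 0, 1, 0, 0, 0, 0, 0.002, 0, 1, 0, 0, 0, 0, 0, 0, 1]
}}

```text
time: 12.4
ee_pos: [572.6, -113.2, 149.3]
tool_rot: [-0.275, 2.081, -2.082]
ft_force: [0.3, 0.2, -3.1]
finger_gap: 26.1
```

Emit:
{"fn": "send_rows", "kwargs": {
  "series": [0, 0, 0, 0, 0.002, 0, 1, 0, 0, 0, 0, 0.002, 0, 1, 0, 0, 0, 0, 0, 0, 1]
}}

```text
time: 12.7
ee_pos: [572.7, -113.3, 145.5]
tool_rot: [-0.274, 2.08, -2.082]
ft_force: [-0.1, -1.0, 1.3]
finger_gap: 26.0
```

Contact came at TCP z of about 148, as predicted. I'm pressing on slowly.

Emit:
{"fn": "send_rows", "kwargs": {
  "series": [0, 0, 0, 0, 0.002, 0, 1, 0, 0, 0, 0, 0.002, 0, 1, 0, 0, 0, 0, 0.002, 0, 1, 0, 0, 0, 0, 0.002, 0, 1, 0, 0, 0, 0, 0, 0, 1]
}}

```text
time: 13.2
ee_pos: [572.7, -113.2, 137.5]
tool_rot: [-0.274, 2.08, -2.082]
ft_force: [-0.1, -2.0, 5.0]
finger_gap: 26.5
```

Emit:
{"fn": "send_rows", "kwargs": {
  "series": [0, 0, 0, 0, 0.002, 0, 1, 0, 0, 0, 0, 0.002, 0, 1, 0, 0, 0, 0, 0, 0, 1, 0, 0, 0, 0, 0, 0, 1]
}}

```text
time: 13.6
ee_pos: [573.0, -113.2, 134.2]
tool_rot: [-0.273, 2.08, -2.081]
ft_force: [-0.7, -0.9, 7.6]
finger_gap: 26.0
```

Emit:
{"fn": "send_rows", "kwargs": {
  "series": [0, 0, 0, 0, 0.0015, 0, 1, 0, 0, 0, 0, 0.0015, 0, 1, 0, 0, 0, 0, 0, 0, 1, 0, 0, 0, 0, 0, 0, 1]
}}

```text
time: 14.0
ee_pos: [573.1, -113.2, 131.7]
tool_rot: [-0.273, 2.08, -2.081]
ft_force: [-1.8, -2.3, 7.5]
finger_gap: 26.5
```

```bash
python3 - <<'E'
from station import bot,cams
import numpy as np
for i in range(6):
    cams.camera("top"); s=bot.observe(); print(np.round(s["ee_pos"],1),np.round(s["ft_force"],1),round(s["finger_gap"],1))
E
python3 snap.py press "(265,140,360,240)" "(290,140,390,240)"; python3 - <<'E'
from h import *
d=pickle.load(open("press.pkl","rb"))
c=d["scene"]; a=cv2.resize(c["pixels"][150:215,270:345,::-1],None,fx=8,fy=8,interpolation=cv2.INTER_CUBIC)
cv2.imwrite("pics/press8.png",cv2.convertScaleAbs(a,alpha=1.5,beta=10))
E
```

```text
[ 573.1 -113.2  131.7] [-1.7 -1.   8.2] 25.9
[ 573.1 -113.2  131.7] [-1.1 -1.2  7.8] 26.4
[ 573.1 -113.2  131.7] [-1.  -0.4  8.2] 25.9
[ 573.1 -113.2  131.7] [-1.5 -0.7  7.8] 26.0
[ 573.  -113.2  131.7] [-1.4 -1.   7.7] 26.2
[ 573.1 -113.2  131.7] [-1.4 -1.8  7.9] 26.2
14.3 [ 573.1 -113.2  131.7] [[-0.9657, 0.002, 0.2598], [-0.2598, -0.0005, -0.9657], [-0.0018, -1.0, 0.001]] [-1.4 -1.8  7.9] 26.161369968102143 [-0.25  0.05  1.45 -0.    1.64  1.05]
scene tcp px [[305.7 172.3]] grasp px [[305.5 168.1]]
top tcp px [[339.8 200.4]] grasp px [[340.2 199.2]]
```

View pics/press8.png

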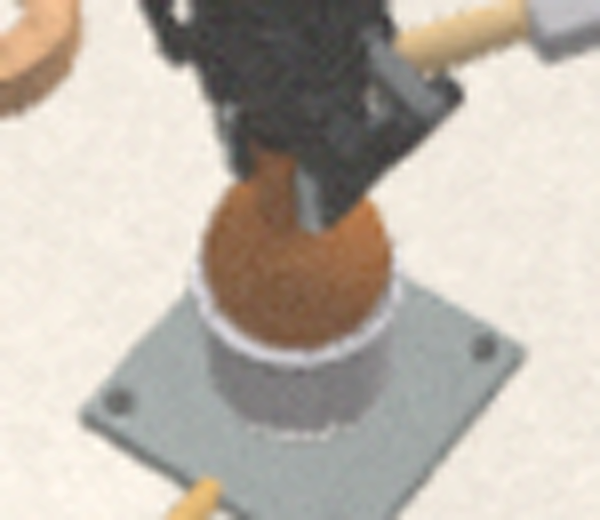

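```bash
cat > rim.py <<'E'
import sys
from h import *
a=pickle.load(open("near.pkl","rb"))["scene"];b=pickle.load(open(sys.argv[1],"rb"))["scene"]
g=lambda c:cv2.GaussianBlur(c["pixels"].astype(np.float32).mean(2),(0,0),.8)
A,B=g(a),g(b)
# front lip/lower wall shift by template match of subpixel patches
r=proj(a,[[572.5,-114,94],[572.5,-114,74]]);print("px for 20mm",r[1]-r[0])
up=8
for (u0,u1,v0,v1) in((296,317,187,195),(299,314,186,194),(293,320,188,195),(297,316,189,197)):
    t=cv2.resize(A[v0:v1,u0:u1],None,fx=up,fy=up,interpolation=cv2.INTER_CUBIC)
    s=cv2.resize(B[v0-4:v1+14,u0-4:u1+4],None,fx=up,fy=up,interpolation=cv2.INTER_CUBIC)
    m=cv2.matchTemplate(s,t,cv2.TM_CCOEFF_NORMED);_,q,_,l=cv2.minMaxLoc(m)
    dv=l[1]/up-4;print("shift",l[0]/up-4,dv,"q",round(q,2),"mm",round(20*dv/(r[1]-r[0])[1],1))
for v in range(184,206): print(v,A[v,302:311].mean().round(0),B[v,302:311].mean().round(0))
E
python3 rim.py press.pkl
```

```text
px for 20mm [0.25016662 4.0797034 ]
shift 0.75 4.875 q 0.74 mm 23.9
shift 0.375 4.875 q 0.82 mm 23.9
shift 0.625 4.625 q 0.71 mm 22.7
shift 0.5 4.25 q 0.91 mm 20.8
184 56.0 61.0
185 58.0 60.0
186 71.0 58.0
187 95.0 57.0
188 114.0 57.0
189 120.0 57.0
190 124.0 58.0
191 114.0 59.0
192 91.0 68.0
193 80.0 90.0
194 78.0 107.0
195 78.0 98.0
196 78.0 82.0
197 78.0 78.0
198 79.0 78.0
199 83.0 79.0
200 95.0 79.0
201 115.0 79.0
202 133.0 83.0
203 138.0 93.0
204 123.0 104.0
205 107.0 105.0
```

Emit:
{"fn": "send_rows", "kwargs": {
  "series": [0, 0, 0, 0, 0.001, 0, 1, 0, 0, 0, 0, 0.0007, 0, 1, 0, 0, 0, 0, 0, 0, 1, 0, 0, 0, 0, 0, 0, 1]
}}

```text
time: 14.8
ee_pos: [573.1, -113.2, 130.2]
tool_rot: [-0.273, 2.079, -2.081]
ft_force: [-1.7, -2.0, 8.0]
finger_gap: 26.1
```

```bash
python3 - <<'E'
from station import bot,cams
import numpy as np
f=[]
for i in range(12):
    cams.camera("top"); s=bot.observe(); f.append(np.r_[s["ee_pos"],s["ft_force"],s["finger_gap"]])
print(np.mean(f,0).round(2),np.std(f,0).round(2))
E
```

```text
[ 573.14 -113.2   130.21   -1.33   -1.3     8.3    26.24] [0.01 0.01 0.02 0.44 0.52 0.31 0.2 ]
```

Emit:
{"fn": "send_rows", "kwargs": {
  "series": [0, 0, 0, 0, 0.001, 0, 1, 0, 0, 0, 0, 0, 0, 1, 0, 0, 0, 0, 0, 0, 1]
}}

```text
time: 15.7
ee_pos: [573.2, -113.2, 129.3]
tool_rot: [-0.272, 2.079, -2.081]
ft_force: [-1.3, -1.5, 8.7]
finger_gap: 26.2
```

```bash
python3 - <<'E'
from station import bot,cams
import numpy as np
f=[]
for i in range(16):
    cams.camera("top"); s=bot.observe(); f.append(np.r_[s["ee_pos"],s["ft_force"],s["finger_gap"]])
f=np.array(f);print(f[:8].mean(0).round(2),f[8:].mean(0).round(2),s["time"])
E
python3 snap.py fin "(265,140,360,240)" "(290,140,390,240)"; python3 rim.py fin.pkl | tail -15
python3 - <<'E'
from h import *
d=pickle.load(open("fin.pkl","rb"))
c=d["scene"]; a=cv2.resize(c["pixels"][150:215,270:345,::-1],None,fx=8,fy=8,interpolation=cv2.INTER_CUBIC)
cv2.imwrite("pics/fin8.png",cv2.convertScaleAbs(a,alpha=1.5,beta=10))
cv2.imwrite("pics/finall.png",c["pixels"][:,:,::-1])
E
```

```text
[ 573.16 -113.2   129.34   -1.42   -1.34    8.89   25.99] [ 573.17 -113.2   129.36   -1.28   -1.25    8.62   26.18] 16.5
16.5 [ 573.2 -113.2  129.4] [[-0.9657, 0.0025, 0.2598], [-0.2598, -0.0007, -0.9657], [-0.0022, -1.0, 0.0013]] [-1.5 -0.9  8.1] 26.008305813587338 [-0.25  0.05  1.45 -0.    1.64  1.05]
scene tcp px [[305.7 172.8]] grasp px [[305.4 168.6]]
top tcp px [[339.7 200.5]] grasp px [[340.2 199.3]]
191 114.0 57.0
192 91.0 63.0
193 80.0 80.0
194 78.0 104.0
195 78.0 107.0
196 78.0 88.0
197 78.0 79.0
198 79.0 79.0
199 83.0 79.0
200 95.0 79.0
201 115.0 79.0
202 133.0 79.0
203 138.0 83.0
204 123.0 91.0
205 107.0 99.0
```

View pics/fin8.png

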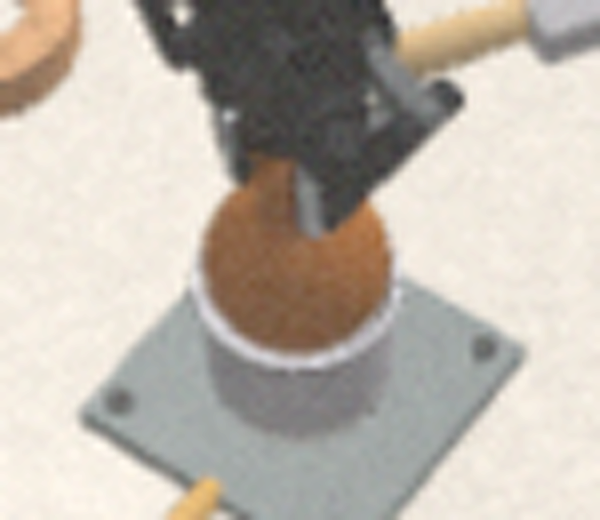

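View pics/finall.png

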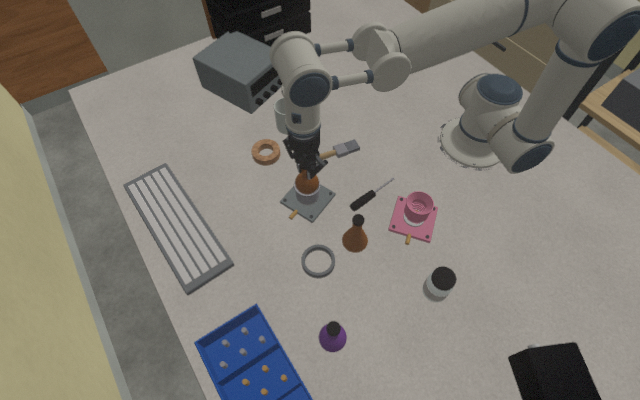

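```bash
python3 -c "
from station import close_job,bot
print(close_job());print(bot.observe()['ee_pos'],bot.observe()['ft_force'])"
```

```text
the job is handed in; nothing more can be done
None
the job is handed in; nothing more can be done
```

The amber round flask is seated in the grey stand's ring and pressed down. I handed the job in at 16.5 s, still holding it by the neck with 50 N.

**First grip:** My first grip sat about 3 mm too high and closed only to 27.5 mm on the 25 mm neck. I opened, went lower and re-gripped, which closed to 26 mm. The flask did not move in the views while I did this.

**Press depth:** The estimates differ a little, but all of them are above the 15 mm needed:
- **Spring force:** about 11.6 N in total on the ring, which means about 17 mm.
- **Tool travel:** about 18.5 mm since contact.
- **Camera:** too coarse to settle it. When I measured the ring's rim at a slightly shallower press, it gave about 13–19 mm or, by image matching, 21–24 mm.

The force rose slightly less than the travel predicts, so the flask may have slipped up to about 1 mm in the grip. There was no jump in force, so I take it the ring is just short of its lower stop, and the force held steady over the last second.

**Final check:** In the last picture the flask is upright and centred in the ring. By eye, the conical flask and the other things in view look to be where they were. The mug is partly hidden behind the arm, so I could not check it fully.

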